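# Load a sample cassette under a reader's sprung flap

### The job

Load the sample cassette that waits in the bench reader's channel: push the reader's lever bar sideways with one finger to swing its spring-closed flap open, and keep holding it open while the other fingertip pushes the cassette straight in under the flap until it is fully home against the back stop. Then let the flap spring fully shut behind the cassette. The cassette is only pushed, never lifted or tipped, the flap must not come down on it on the way in, and everything else on the bench stays where it is.

Things in the scene. Friction and masses are not known exactly. Their poses are not given: they have to be found in the camera images.
- dock: The bench reader, fixed: a low white body (75 x 150 x 45 mm) with, in front of it, an open bay and a straight flat channel running out towards the robot. Origin: on the table below the bay's mouth, on the channel's centre line. +x: along the channel into the bay (push direction); +y: to the side of the flap's hinge and lever bar; z up. Bay walls: 28 mm high, x = 0 to 66 mm.
- channel_end (a point): Middle of the channel floor's end nearest the robot, at (-170, 0, 4) mm in the dock's frame. Floor 56 mm wide, 4 mm thick. Guides 3 mm thick, tops at z = 14 mm, run along both edges from x = -170 to 0 mm: inner faces y = +-25, outer faces y = +-28 mm. Beside them, at x below -5 mm, is bare table, on the +y side under the lever bar.
- back_stop (a point): Point on the back stop, which the cassette's front meets when fully home: (64, 0, 18) mm in the dock's frame.
- flap (a joint): Flap angle, rad: 0 shut, up to 0.8. Hinge line parallel to the dock's x at y = 62, z = 20 mm. Pushing the lever bar sideways towards dock +y, away from the channel, raises the flap's free edge over the channel. A spring shuts it: at 0.5 it takes 4 to 6 N at the bar, less when nearly shut. The cassette passes freely at 0.3 and above; about 0.5 (bar moved 14 mm) is a good opening.
- cover (a point): Middle of the top of the flap's cover plate, bare metal, moving with the flap; at (31, 14, 40) mm in the dock's frame when shut. Plate 70 x 96 x 3 mm over the bay: dock x = -4 to 66, y = -34 to 62 mm, underside at z = 37 mm when shut. Raised at 0.5 rad its free edge stands about 85 mm over the table.
- lever_front (a point): Centre of the lever bar's free end nearest the robot; (-165, 62, 50) mm in the dock's frame when shut. The bar is a round steel rod 8 mm thick that runs level, parallel to the dock's x, from here to x = 0, above the bare table. It lies 30 mm above the hinge line, so it moves 30 mm x sin(angle) towards +y as the flap opens.
- lip (a point): Middle of the bottom edge of the lip that hangs from the flap's front edge and bars the bay's mouth when shut; then at (-2, -10, 19) mm in the dock's frame. Lip 4 mm thick (x = -4 to 0), 24 mm wide (y = -22 to 2 mm). It rises with the flap.
- cassette: The grey sample cassette standing in the channel, 0.1 to 0.2 kg. Origin: centre of the underside of its block; x points into the bay. Block 60 x 46 x 28 mm with six white caps; from its rear (x = -30 mm) a tongue 24 wide, 12 mm high leads back to the push plate. Starts 8 to 30 mm short of the lip. Fully home: origin at x = 34 mm in the dock's frame, block 4 mm beyond the lip.
- push_face (a point): Centre of the rear face of the cassette's upright push plate, facing the robot: at (-80, 0, 13) mm in the cassette's frame. Plate 40 mm wide, 26 mm high, 4 mm thick. With the cassette home it stays outside the bay, at x = -46 mm in the dock's frame, and the shut lip hangs over the tongue.
- spare_cassette: Bystander: a second, identical cassette standing on the table on the -y side of the channel (same origin). Leave it.
- marker: Bystander: black marker pen, 120 mm long, 12 mm thick, lying on the table on the -y side of the channel. Origin under its middle.
- dish: Bystander: clear lidded dish, 64 mm across, 17 mm high, beside the reader on the +y side. Origin: centre of its underside.
- jar: Bystander: small amber jar, 44 mm across, 50 mm high, on the table beyond the lever bar on the +y side. Origin: centre of its underside.
- reagent: Bystander: white bottle, 60 mm across, 140 mm high. Origin: centre of its underside.
- spray: Bystander: white spray bottle with red head, 72 mm across, 162 mm high. Origin: centre of its underside.
- tube_rack: Bystander: green tube rack 70 x 130 mm, 56 mm high with its tubes. Origin: centre of its underside.

How it is judged (in metres and radians):
On the way, in this order (a step that is already met when the one before it is completed fails the run):
1. a finger holds the flap open by pushing on it while the cassette is still short of the lip (value of joint flap above 0.28 rad and contact force between the fingers and flap above 0.3 N and x of cassette in the frame of dock below -0.034 m), for 0.1 s.
2. with the flap still held open by a finger, the cassette is fully home (value of joint flap above 0.28 rad and contact force between the fingers and flap above 0.3 N and x of cassette in the frame of dock above 0.03 m), for 0.05 s.
At the end, for the whole second after the job is handed in: The cassette lies flat in the bay, within 4 mm of the back stop and 5 mm of the centre line, at rest, and the flap has sprung shut behind it (angle below 0.06 rad) (x of cassette in the frame of dock between 0.03 and 0.038 m and value of joint flap below 0.06 rad and y of cassette in the frame of dock between -0.005 and 0.005 m and height (world z) of cassette below 0.008 m and linear speed of cassette below 0.01 m/s); the robot touches nothing.
It fails at once if the cassette is lifted (more than 10 mm off the channel floor) (height (world z) of cassette above 0.014 m).
It fails at once if the cassette is tipped (angle between cassette's own z axis and vertical above 0.25 rad).
It fails at once if the flap comes down on the cassette while it is on the way in (x of cassette in the frame of dock between -0.028 and 0.026 m and value of joint flap below 0.26 rad).
It fails at once if something else on the bench is shoved (more than 20 mm) (distance of any of spare_cassette, marker, dish, reagent, spray, tube_rack, jar from where it was at the start of the episode above 0.02 m).
It also fails if it takes over 35 s, if anything falls off the work surface, if the arm or the gripper's body presses on something with over 40 N, if the wrist force passes 120 N, or if a joint passes its speed limit or range.

### The arm

A 7-joint arm with a two-finger parallel gripper is mounted at the origin on the work surface. World frame = base frame: x ahead of the robot, y to its left, z up, the work surface at z = 0. Lengths are in mm, angles in rad, forces in N, time in s.
With the tool pointing down it reaches from about 400 to 875 mm from the base axis. Payload 6.5 kg.
Tool frame: the origin (TCP) lies midway between the tips of the shut fingers; the grasp point (between the pads) lies 19 mm behind it; z points along the fingers, y is the direction in which the jaws open and shut (so a half turn about z gives the same grasp; the last joint's range is limited). The gripper opens to 85 mm and grips with 20 to 120 N. Pads are 22 mm wide; open, the fingers measure 114 mm over their backs; the gripper's body (76 mm by 85 mm) begins 54 mm behind the grasp point. The pads swing forward as they close: fully open they stand 13 mm farther back than shut.
Start: joints at [1.047, 0.536, -0.004, 1.538, 0.003, 1.067, -0.071], TCP at [287.278, -583.062, 204.39] pointing down, gripper open.
Joint ranges: [-2.7, 2.7], [-0.37, 2.16], [-1.27, 1.26], [0.24, 2.4], [-1.31, 4.45], [0.19, 1.91], [-2.76, 2.76]. Speed limits (rad/s): [2.39, 2.39, 3.14, 3.14, 3.14, 3.14, 3.14].

### API

Orientations are given as a rotation vector (axis times angle).
In Python, from workcell import robot, imaging gives the robot as it stands.
- The arm moves only by the tool move_arm, never from a script. Its arguments are lists of equal length, an entry for each row: "travel": the shift along the tool's x, y, z scaled (see below), a list of three; "yaw": the turn about the tool's z scaled (see below). A call has 1 to 12 rows; each row shifts and turns the pose as measured when the row begins, along the tool's axes as they then stand; what a row does not reach is not made up. The controller multiplies each number of a shift by 30 mm and each number of a turn by 6 degrees. A row lasts 1/12 s, in which the tool goes at most 41.7 mm and 7.16 degrees, less where a joint would pass 70% of its speed; a pose out of reach is approached as far as the arm can. A call with a number of a shift or a turn outside -1 to 1 is refused whole. A call with a gripper value outside its range is refused whole. "jaw" is the opening, from 0 (shut) to 1 (fully open), set as the call begins (left out, the last holds). The fingers move at their own pace and stop on an object; the grip force is fixed at half the most. Time passes only in rows, so rows that do not move let the fingers close. It gives the time, the measured TCP pose, the force and the opening at its end, in the units of the state.
- robot.get_obs(): the state, without advancing time (a new reading comes with each control period).
- imaging.capture(name): name is "scene" or "top" or "wrist"; returns the picture (480x640x3 uint8, red, green, blue); there is no depth.
- imaging.get_calibration(name): a dict with "vertical_fov" (degrees; the focal length in pixels is half the picture's height over the tangent of half this angle, whatever the lens; pixels are square), "cx", "cy" (the principal point, pixels), "xyz" and "rotation" of the camera in the world. Camera axes: x right, y down, z forward; pixel columns grow to the right and rows downward; lengths in mm; the calibration is good to about 2 mm. A picture is of the moment at which its call begins: read the wrist's pose just before it. get_calibration takes no time and is no camera call; for the wrist camera it gives the pose at the moment of the call.
- robot.finish_job(): hands the job in, once; it reports no verdict.
The state is a dict: "clock": time; "joint_pos": joint angles; "joint_vel": joint speeds; "joint_torque": joint torques, N m; "tool_pos": TCP position; "orientation": TCP orientation; "wrist_force": force on the tool from outside, world axes, zero at the start; "ft_torque": the same for the moment, N m; "width": finger opening in mm.
Only numpy, scipy, OpenCV 4.12 (cv2) and the standard library are available. Lean on these libraries where they do the work, as an engineer would, in place of code of your own. Each camera call takes 0.05 s, during which the arm holds its last target.

## Working session

There is one attempt and no reset: what is moved stays moved. The work goes in short steps, Python scripts to look and compute and a tool call to move; the robot and the scene stay as the last step left them, time stands still between calls to the robot, and variables do not carry over. Pictures are saved under pics/ and viewed, and the job is handed in when it is done.

Besides the shell and the picture viewer there is one more tool, called by a JSON object that holds its "api" and its "payload", one argument or row to a line. move_arm: Moves the arm, as the interface text tells. Shifts and turns lie within -1 to 1; 1 stands for 30 mm of shift or 6 degrees of turn. Its arguments: {"type":"object","properties":{"travel":{"type":"array"},"yaw":{"type":"array"},"jaw":{"type":"number"}},"required":["travel","yaw"]}

```bash
mkdir -p pics; ls; python3 - <<'E'
from workcell import robot, imaging
import cv2
o=robot.get_obs();print(o)
for n in ["scene","top"]:
    im=imaging.capture(n);cv2.imwrite(f"pics/{n}0.png",im[:,:,::-1]);print(n,imaging.get_calibration(n))
E
```

```text
pics
{'clock': 0.0, 'joint_pos': array([ 1.04677432,  0.53720307, -0.00444236,  1.5388812 ,  0.0025862 ,
        1.06727822, -0.07122384]), 'joint_vel': array([ 0.0007187 ,  0.0008829 ,  0.00108688, -0.00167289,  0.00017854,
        0.00187976,  0.00022793]), 'joint_torque': array([ 2.36785136e-04, -5.83427167e+01,  1.04870182e+00, -2.59115177e+01,
        1.23539177e-02,  9.60282166e-03, -1.19957377e-05]), 'tool_pos': array([ 286.9815005 , -582.45562172,  203.48602313]), 'orientation': array([-3.05798111e+00, -7.12566192e-01,  8.03441874e-04]), 'wrist_force': array([-1.19131311,  0.2644439 , -0.07122506]), 'ft_torque': array([-0.01325585,  0.01460436,  0.0013085 ]), 'width': 85.37865506974286}
scene {'vertical_fov': 44.25035023796968, 'cx': 322.3649930326453, 'cy': 238.1554037771461, 'xyz': array([1101.27823434, -557.95884357,  913.49419411]), 'rotation': array([-2.24330556, -0.89431224,  0.34037948])}
top {'vertical_fov': 56.09566268995272, 'cx': 315.2309506666004, 'cy': 237.741873745928, 'xyz': array([534.37976292,  37.90839195, 832.4651434 ]), 'rotation': array([-2.17551822,  2.20840706, -0.09984938])}
```

View pics/scene0.png

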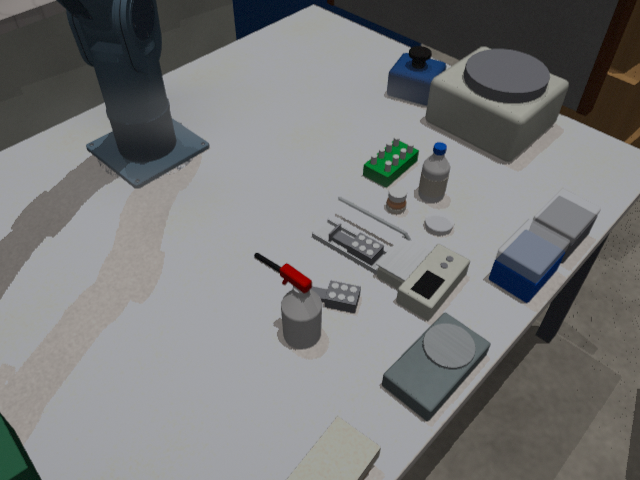

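View pics/top0.png

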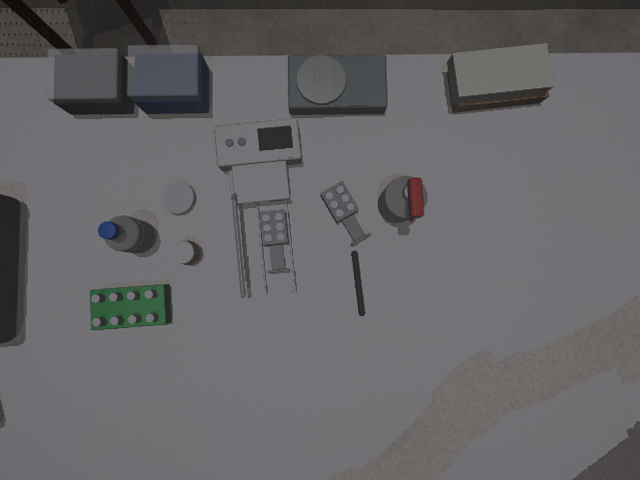

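```bash
cat > h.py <<'E'
import numpy as np
from scipy.spatial.transform import Rotation as R
from workcell import imaging
class Cam:
    def __init__(s,n):
        c=imaging.get_calibration(n);s.f=240/np.tan(np.radians(c['vertical_fov']/2));s.cx,s.cy=c['cx'],c['cy'];s.p=np.array(c['xyz']);s.R=R.from_rotvec(c['rotation']).as_matrix()
    def px(s,u,v,z):
        d=s.R@np.array([(u-s.cx)/s.f,(v-s.cy)/s.f,1]);return s.p+d*(z-s.p[2])/d[2]
    def proj(s,P):
        q=(np.atleast_2d(P)-s.p)@s.R;return np.c_[q[:,0]/q[:,2]*s.f+s.cx,q[:,1]/q[:,2]*s.f+s.cy]
E
python3 - <<'E'
import cv2
im=cv2.imread('pics/top0.png')[100:310,190:390]
im=cv2.convertScaleAbs(cv2.resize(im,None,fx=3.8,fy=2.85*1.0,interpolation=cv2.INTER_CUBIC) if 0 else cv2.resize(im[:,:],None,fx=2.85,fy=2.85,interpolation=cv2.INTER_CUBIC),alpha=1.5)
cv2.imwrite('pics/topc.png',im)
im=cv2.imread('pics/scene0.png')[180:340,300:480]
cv2.imwrite('pics/scenec.png',cv2.convertScaleAbs(cv2.resize(im,None,fx=3.7,fy=3.7,interpolation=cv2.INTER_CUBIC),alpha=1.3))
E
```

```text
(no output)
```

View pics/topc.png

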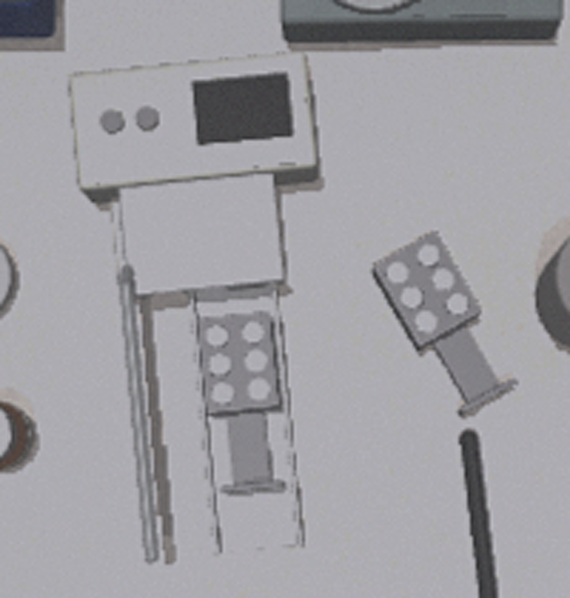

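View pics/scenec.png

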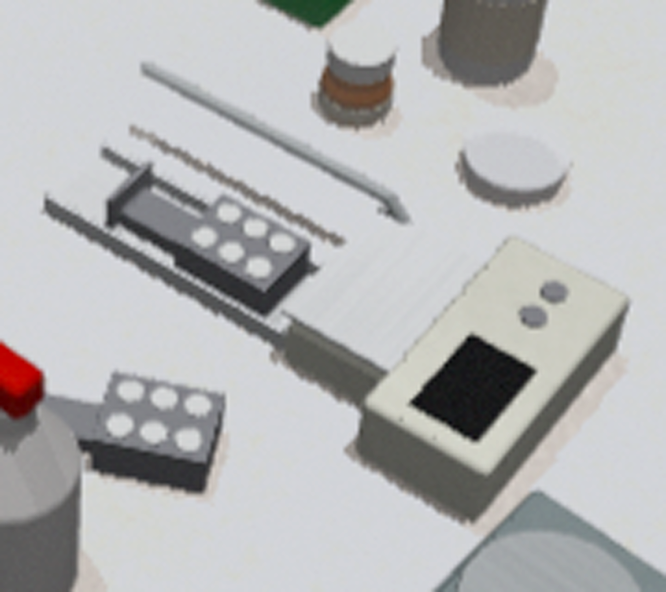

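```bash
cat > fit.py <<'E'
from h import *
from scipy.optimize import least_squares
T=Cam('top');S=Cam('scene')
t=lambda u,v:(190+(u-1)/2.85,100+(v-1)/2.85)
s=lambda u,v:(300+(u-1)/3.7,180+(v-1)/3.7)
dk=[(T,t(152,560),(-165,62,50)),(T,t(285,285),(-4,-34,40)),(T,t(134,295),(-4,62,40)),(T,t(219,552),(-170,28,14)),(T,t(302,545),(-170,-28,14)),
(S,s(147,68),(-165,62,50)),(S,s(46,198),(-170,-28,14)),(S,s(104,150),(-170,28,14)),(S,s(285,315),(-4,-34,40))]
def P(p,q):
    c,s_=np.cos(p[2]),np.sin(p[2]);return np.array([p[0]+c*q[0]-s_*q[1],p[1]+s_*q[0]+c*q[1],q[2]])
def res(p,L): return np.concatenate([c.proj(P(p,q))[0]-uv for c,uv,q in L])
if __name__=="__main__":
    r=least_squares(res,[600,80,0],args=(dk,),x_scale=[10,10,.1],loss='soft_l1');print('dock',r.x,np.degrees(r.x[2]));print(res(r.x,dk).reshape(-1,2).round(1))
    D=r.x
    # separate cams
    for nm,L in (('T',dk[:5]),('S',dk[5:])): print(nm,least_squares(res,D,args=(L,),x_scale=[10,10,.1]).x)
    # cassette; top-face corners z=4+28, plate top corners z=30
    cs=[(T,t(198,318),(30,23,32)),(T,t(272,311),(30,-23,32)),(T,t(207,414),(-30,23,32)),(T,t(281,408),(-30,-23,32)),(T,t(222,490),(-80,20,30)),(T,t(284,486),(-80,-20,30)),
    (S,s(309,249),(30,23,32)),(S,s(110,198),(-80,-20,30)),(S,s(150,166),(-80,20,30))]
    r=least_squares(res,[600,80,0],args=(cs,),x_scale=[10,10,.1],loss='soft_l1');C=r.x;print('cas',C);print(res(C,cs).reshape(-1,2).round(1))
    c,s_=np.cos(D[2]),np.sin(D[2]);d=C[:2]-D[:2];print('cas in dock',c*d[0]+s_*d[1],-s_*d[0]+c*d[1],np.degrees(C[2]-D[2]))
    for nm,uv,z in (('jar',t(-12,435),50),('jarS',0,0)):
        if uv: 
            w=T.px(*uv,z);print(nm,w)
    print('jar',T.px(186,252,50),S.px(397,191,50))
    for q in [(-165,62,50),(-170,0,4),(-100,0,20)]: print(q,P(D,q))
E
python3 fit.py
```

```text
dock [6.67110121e+02 1.02116046e+02 8.76804401e-02] 5.023719166148433
[[ 0.2 -2.4]
 [ 0.1 -2.7]
 [-1.  -0.8]
 [-1.3  0.2]
 [ 0.5 -0.6]
 [-0.7  0.2]
 [-1.5 -0.8]
 [-0.9 -2.4]
 [-2.1 -1.5]]
T [6.64813080e+02 1.01378587e+02 8.54253395e-02]
S [6.71252304e+02 1.02856128e+02 9.84070832e-02]
cas [6.15221365e+02 9.71397026e+01 8.00506505e-02]
[[ 0.4 -0.5]
 [ 0.1 -0.4]
 [ 0.1 -0.8]
 [-0.  -1.1]
 [-0.9  0.5]
 [-0.2 -0.3]
 [-0.3 -1.7]
 [-2.2 -0.1]
 [-1.2 -2.1]]
cas in dock -52.125195951038705 -0.41342474558953146 -0.4371547470150263
jar [570.16326378 248.83935648  50.        ]
jar [570.63462035 247.87564137  50.        ] [573.05760624 254.39548474  50.        ]
(-165, 62, 50) [497.31473817 149.42913186  50.        ]
(-170, 0, 4) [497.76317003  87.22946217   4.        ]
(-100, 0, 20) [567.49426729  93.3592318   20.        ]
```

{"api": "move_arm", "payload": {
  "travel": [
    [0,0,0],
    [0,0,0],
    [0,0,0],
    [0,0,0]
  ],
  "yaw": [0.89,0.89,0.89,0.89],
  "jaw": 0.55
}}

```text
clock: 0.43
tool_pos: [286.0, -581.2, 201.4]
orientation: [-3.134, -0.112, 0.003]
wrist_force: [-0.5, -0.6, -0.3]
width: 46.8
```

```bash
cat > st.py <<'E'
from h import *
from workcell import robot
import sys
D=np.array([666.,101.7,0.0855])
def state(D=D):
    o=robot.get_obs();M=R.from_rotvec(o['orientation']).as_matrix();p=o['tool_pos']
    c,s=np.cos(D[2]),np.sin(D[2]);d=p[:2]-D[:2]
    print('t',round(o['clock'],2),'pos',p.round(1),'dock',[round(c*d[0]+s*d[1],1),round(-s*d[0]+c*d[1],1)],'yaw',round(np.degrees(np.arctan2(M[1,0],M[0,0])),2),'zax',M[:,2].round(3),'w',round(o['width'],1),'F',o['wrist_force'].round(1))
    return o,M
def to(xd,yd,z,D=D):
    o,M=state(D);c,s=np.cos(D[2]),np.sin(D[2])
    t=np.array([D[0]+c*xd-s*yd,D[1]+s*xd+c*yd,z]);print('shift/30',(M.T@(t-o['tool_pos'])/30).round(2))
if __name__=="__main__":
    if len(sys.argv)>3: to(*map(float,sys.argv[1:4]))
    else: state()
E
python3 st.py -150 16 200
```

```text
t 0.43 pos [ 286.  -581.2  201.4] dock [np.float64(-436.9), np.float64(-647.9)] yaw 4.1 zax [-0.002  0.005 -1.   ] w 46.8 F [-0.5 -0.6 -0.3]
shift/30 [  9.25 -22.26   0.15]
```

{"api": "move_arm", "payload": {
  "travel": [
    [0.4,-0.97,0],
    [0.4,-0.97,0],
    [0.4,-0.97,0],
    [0.4,-0.97,0],
    [0.4,-0.97,0],
    [0.4,-0.97,0],
    [0.4,-0.97,0],
    [0.4,-0.97,0],
    [0.4,-0.97,0],
    [0.4,-0.97,0],
    [0.4,-0.97,0],
    [0.4,-0.97,0]
  ],
  "yaw": [0,0,0,0,0,0,0,0,0,0,0,0]
}}

```text
clock: 1.43
tool_pos: [404.6, -213.2, 197.3]
orientation: [-3.135, -0.082, 0.017]
wrist_force: [-0.1, 0.2, 0.1]
width: 47.1
```

```bash
python3 st.py -150 16 200
```

```text
t 1.43 pos [ 404.6 -213.2  197.3] dock [np.float64(-287.3), np.float64(-291.4)] yaw 2.99 zax [-0.011  0.005 -1.   ] w 47.1 F [-0.1  0.2  0.1]
shift/30 [  4.23 -10.39  -0.08]
```

{"api": "move_arm", "payload": {
  "travel": [
    [0.4,-0.97,0],
    [0.4,-0.97,0],
    [0.4,-0.97,0],
    [0.4,-0.97,0],
    [0.4,-0.97,0],
    [0.4,-0.97,0],
    [0.4,-0.97,0],
    [0.4,-0.97,0],
    [0.4,-0.97,0],
    [0.4,-0.97,0],
    [0.2,-0.5,0],
    [0,0,0]
  ],
  "yaw": [-0.03,-0.03,-0.03,-0.03,-0.03,-0.03,-0.03,-0.03,-0.03,-0.03,-0.03,0]
}}

```text
clock: 2.43
tool_pos: [510.0, 125.2, 195.9]
orientation: [-3.129, -0.151, 0.022]
wrist_force: [-0.1, -0.6, -0.0]
width: 47.0
```

```bash
python3 st.py -150 16 200; python3 - <<'E'
from workcell import robot, imaging
import cv2
for n in ["scene","top","wrist"]:
    im=imaging.capture(n);cv2.imwrite(f"pics/{n}1.png",im[:,:,::-1])
print(imaging.get_calibration('wrist'))
E
```

```text
t 2.43 pos [510.  125.2 195.9] dock [np.float64(-153.5), np.float64(36.7)] yaw 5.54 zax [-0.015  0.009 -1.   ] w 47.0 F [-0.1 -0.6 -0. ]
shift/30 [ 0.11  0.69 -0.15]
{'vertical_fov': 58.82261856816519, 'cx': 320.1838140228379, 'cy': 237.6875673204166, 'xyz': array([590.09132751, 126.10414897, 363.87836687]), 'rotation': array([ 2.13506601, -1.9463144 , -0.32456945])}
```

View pics/wrist1.png

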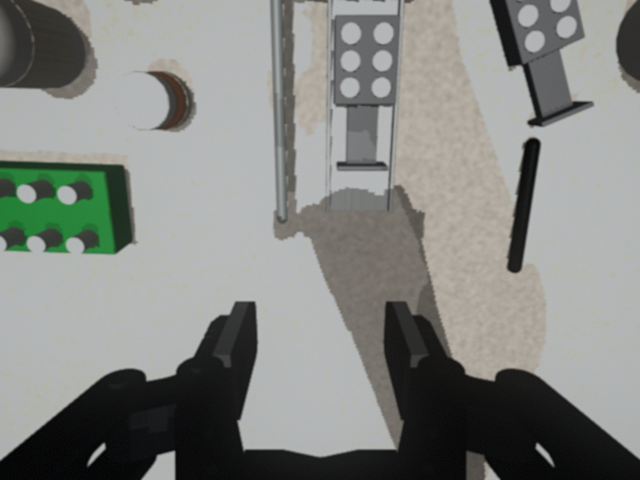

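View pics/scene1.png

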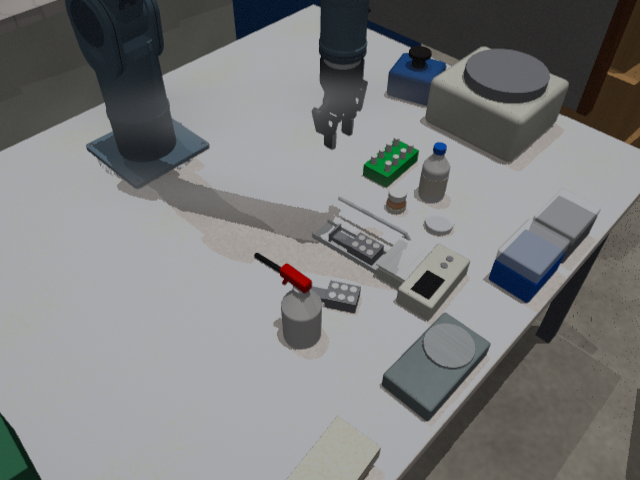

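View pics/top1.png

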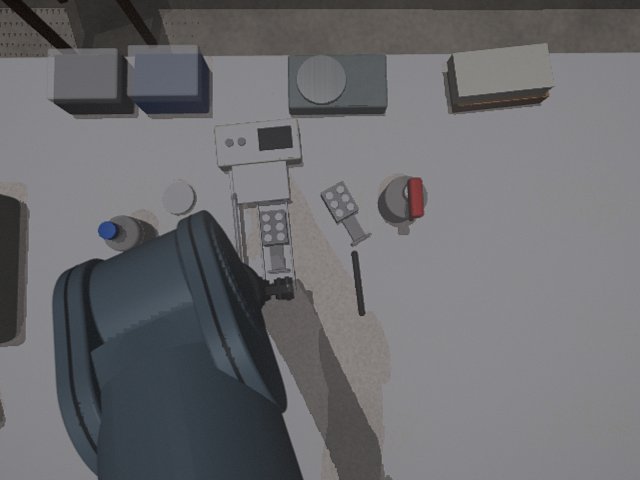

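```bash
python3 - <<'E'
import cv2
im=cv2.imread('pics/wrist1.png')[0:240,250:430]
cv2.imwrite('pics/wc.png',cv2.resize(im,None,fx=2.5,fy=2.5,interpolation=cv2.INTER_CUBIC))
im=cv2.imread('pics/wrist1.png')[280:480]
cv2.imwrite('pics/wf.png',cv2.convertScaleAbs(cv2.resize(im,None,fx=1.25,fy=1.25,interpolation=cv2.INTER_CUBIC),alpha=3,beta=20))
E
```

```text
(no output)
```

View pics/wc.png

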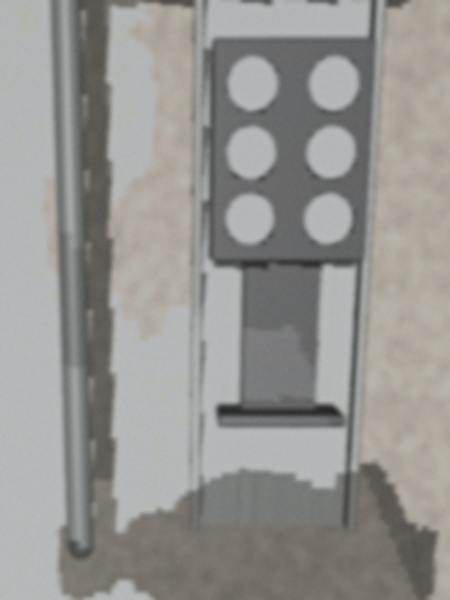

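View pics/wf.png

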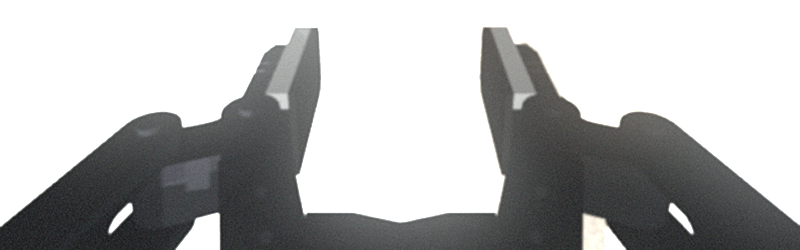

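```bash
cat > fit2.py <<'E'
from fit import *
from workcell import robot
W=Cam('wrist')
w=lambda u,v:(250+(u-.75)/2.5,(v-.75)/2.5)
wd=[(W,w(81,557),(-165,62,50)),(W,w(192,528),(-170,28,14)),(W,w(355,527),(-170,-28,14))]
wc=[(W,w(213,38),(30,23,32)),(W,w(372,38),(30,-23,32)),(W,w(211,260),(-30,23,32)),(W,w(363,262),(-30,-23,32)),(W,w(219,425),(-80,20,30)),(W,w(343,425),(-80,-20,30))]
D=least_squares(res,[666,101,.08],args=(wd,),x_scale=[10,10,.1]).x;print(D,res(D,wd).round(1))
C=least_squares(res,[600,80,0],args=(wc,),x_scale=[10,10,.1]).x;print(C,res(C,wc).reshape(-1,2).round(1))
for L0,L1 in ((dk,wd),):
    D=least_squares(res,[666,101,.08],args=(L0+L1,),x_scale=[10,10,.1],loss='soft_l1').x;print(D,res(D,L0+L1).reshape(-1,2).round(1).tolist())
for DD in (D,):
    c,s_=np.cos(DD[2]),np.sin(DD[2]);d=C[:2]-DD[:2];print('cas in dock',c*d[0]+s_*d[1],-s_*d[0]+c*d[1],np.degrees(C[2]-DD[2]))
# bar direction: two points along bar in wrist at z=50
a=W.px(*w(81,540),50);b=W.px(*w(66,20),50);print('bar dir',np.degrees(np.arctan2(*(b-a)[1::-1])),a,b)
o=robot.get_obs();M=R.from_rotvec(o['orientation']).as_matrix();p=o['tool_pos']
print('rot cam in tool',(M.T@W.R).round(3),M.T@(W.p-p))
def tool(u,v,x):
    d=M.T@(W.R@np.array([(u-W.cx)/W.f,(v-W.cy)/W.f,1]));c=M.T@(W.p-p);return c+d*(x-c[0])/d[0]
g=lambda u,v:((u)/1.25,280+v/1.25)
for q in [(320,30),(300,28),(265,50),(250,85),(240,97),(222,115),(285,95),(180,118),(130,125),(320,85),(300,172),(483,30),(508,28),(535,45),(575,110),(625,115)]:
    print(q,tool(*g(*q),11).round(1),tool(*g(*q),0).round(1))
E
python3 fit2.py
```

```text
[6.67782565e+02 1.11424723e+02 1.45191803e-01] [-0.1 -1.2 -0.3  2.1  0.5 -0.8]
[6.16305154e+02 9.77492561e+01 9.34428242e-02] [[-0.9 -0.7]
 [ 1.4 -0.9]
 [-0.8  0.5]
 [ 0.3 -0.5]
 [-0.7  1.1]
 [ 0.7  1. ]]
[6.68012056e+02 1.03383595e+02 9.80589769e-02] [[0.5, -2.7], [-0.6, -3.4], [-1.6, -1.0], [-1.0, -0.3], [0.7, -1.4], [-0.7, 0.4], [-1.2, -0.4], [-0.8, -2.1], [-1.2, -1.5], [-0.0, -3.9], [-0.4, 1.5], [0.4, 1.6]]
cas in dock -52.01011836307601 -0.5450674709188679 -0.26448606320429535
bar dir 5.201374669299092 [500.01857491 149.07581326  50.        ] [641.49186922 161.95431406  50.        ]
rot cam in tool [[ 0.001 -0.953 -0.304]
 [ 1.     0.001  0.001]
 [-0.001 -0.304  0.953]] [  78.49185221   -0.24996664 -169.42073538]
(320, 30) [ 11.  -22.6 -34.3] [  0.  -26.3 -12.2]
(300, 28) [ 11.  -28.4 -33. ] [  0.  -33.  -10.8]
(265, 50) [ 11.  -35.3 -45.8] [  0.  -41.  -25.6]
(250, 85) [ 11.  -34.7 -62.3] [  0.  -40.3 -44.8]
(240, 97) [ 11.  -35.6 -67.1] [  0.  -41.4 -50.4]
(222, 115) [ 11.  -37.5 -73.7] [  0.  -43.6 -58.1]
(285, 95) [ 11.  -25.8 -66.3] [  0.  -30.  -49.5]
(180, 118) [ 11.  -45.9 -74.8] [  0.  -53.4 -59.3]
(130, 125) [ 11.  -55.2 -77.1] [  0.  -64.1 -62.1]
(320, 85) [ 11.  -18.6 -62.3] [  0.  -21.6 -44.8]
(300, 172) [ 11.  -18.1 -90.6] [  0.  -21.1 -77.8]
(483, 30) [ 11.   23.1 -34.2] [  0.   26.9 -12.2]
(508, 28) [ 11.   30.4 -33. ] [  0.   35.4 -10.7]
(535, 45) [ 11.   35.6 -43. ] [ -0.   41.4 -22.4]
(575, 110) [ 11.   37.1 -71.9] [  0.   43.2 -56. ]
(625, 115) [ 11.   47.1 -73.7] [  0.   54.8 -58.1]
```

```bash
python3 st.py; python3 - <<'E'
from h import *
from workcell import robot
import cv2
o=robot.get_obs();M=R.from_rotvec(o['orientation']).as_matrix();p=o['tool_pos']
for n in('top','scene','wrist'):
    c=Cam(n);im=cv2.imread(f'pics/{n}1.png')
    for q,col in (((0,0,0),(0,0,255)),((11,-23.5,-5),(0,255,0)),((-11,-23.5,-5),(255,255,0)),((11,23.5,-5),(0,255,0)),((-11,23.5,-5),(255,255,0))):
        u=c.proj(p+M@np.array(q))[0];print(n,q,u.round(1))
        cv2.circle(im,tuple(int(round(x*8)) for x in u),12,col,-1,cv2.LINE_AA,3)
    u=c.proj(p)[0].astype(int);x0=max(0,u[0]-70);y0=max(0,u[1]-70)
    cv2.imwrite(f'pics/{n}f.png',cv2.convertScaleAbs(cv2.resize(im[y0:y0+140,x0:x0+140],None,fx=4,fy=4,interpolation=cv2.INTER_CUBIC),alpha=1.6,beta=10))
E
cd pics; python3 -c "
import cv2,numpy as np
a=cv2.imread('scenef.png');b=cv2.imread('wristf.png');h=min(a.shape[0],b.shape[0]);cv2.imwrite('ff.png',cv2.resize(np.hstack([a[:h],b[:h]]),(800,400)))"
```

```text
t 2.58 pos [509.3 119.7 195.7] dock [np.float64(-154.6), np.float64(31.3)] yaw 5.2 zax [-0.016  0.005 -1.   ] w 46.9 F [-0.3 -0.8  0.8]
top (0, 0, 0) [249.6 290. ]
top (11, -23.5, -5) [231.6 284. ]
top (-11, -23.5, -5) [233.  299.8]
top (11, 23.5, -5) [265.3 280.3]
top (-11, 23.5, -5) [266.8 296.1]
scene (0, 0, 0) [335.4 153.4]
scene (11, -23.5, -5) [347.3 147.7]
scene (-11, -23.5, -5) [338.3 143.1]
scene (11, 23.5, -5) [332.6 159.9]
scene (-11, 23.5, -5) [323.5 155.1]
wrist (0, 0, 0) [320.4 291.3]
wrist (11, -23.5, -5) [263.9 272.2]
wrist (-11, -23.5, -5) [265.9 319.5]
wrist (11, 23.5, -5) [376.9 272.2]
wrist (-11, 23.5, -5) [374.8 319.5]
```

View pics/ff.png

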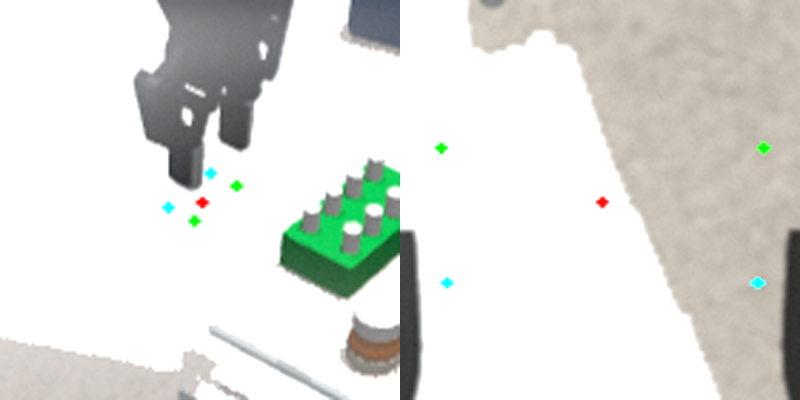

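View pics/topf.png

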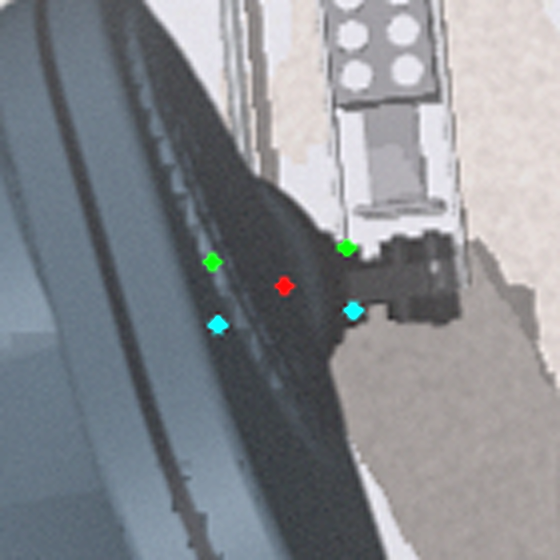

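{"api": "move_arm", "payload": {
  "travel": [
    [0,0.25,0.4],
    [0,0.25,0.7],
    [0,0,0.7],
    [0,0,0.6],
    [0,0,0.3],
    [0,0,0],
    [0,0,0],
    [0,0,0]
  ],
  "yaw": [0,0,0,0,0,0,0,0]
}}

```text
clock: 3.25
tool_pos: [509.2, 89.6, 113.3]
orientation: [3.138, 0.114, -0.022]
wrist_force: [-0.0, 0.3, 0.6]
width: 47.2
```

```bash
python3 st.py; python3 - <<'E'
from workcell import robot, imaging
import cv2,pickle
c=imaging.get_calibration('wrist');im=imaging.capture('wrist')[:,:,::-1]
c2=imaging.get_calibration('wrist');print(c['xyz'],c2['xyz'])
pickle.dump((c,robot.get_obs()),open('w2.pkl','wb'))
cv2.imwrite('pics/wrist2.png',im)
cv2.imwrite('pics/w2c.png',cv2.resize(im[0:300,180:480],None,fx=2,fy=2,interpolation=cv2.INTER_CUBIC))
im=imaging.capture('scene')[:,:,::-1];cv2.imwrite('pics/scene2.png',im)
cv2.imwrite('pics/s2c.png',cv2.convertScaleAbs(cv2.resize(im[120:280,290:450],None,fx=3.7,fy=3.7,interpolation=cv2.INTER_CUBIC),alpha=1.6))
E
python3 st.py
```

```text
t 3.25 pos [509.2  89.6 113.3] dock [np.float64(-157.3), np.float64(1.4)] yaw 4.15 zax [-0.014 -0.002 -1.   ] w 47.2 F [-0.   0.3  0.6]
[589.84903975  95.78493871 281.64597637] [590.06260577  95.85625251 281.99581349]
t 3.35 pos [509.7  90.1 113.8] dock [np.float64(-156.7), np.float64(1.8)] yaw 4.18 zax [-0.013 -0.001 -1.   ] w 46.9 F [0.1 0.5 0.1]
```

View pics/wrist2.png

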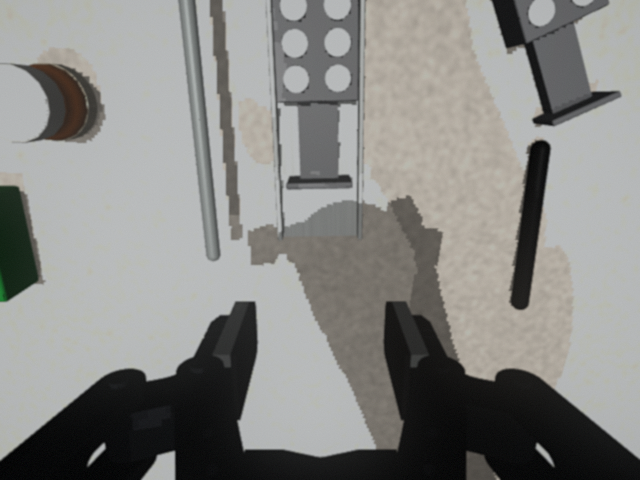

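View pics/s2c.png

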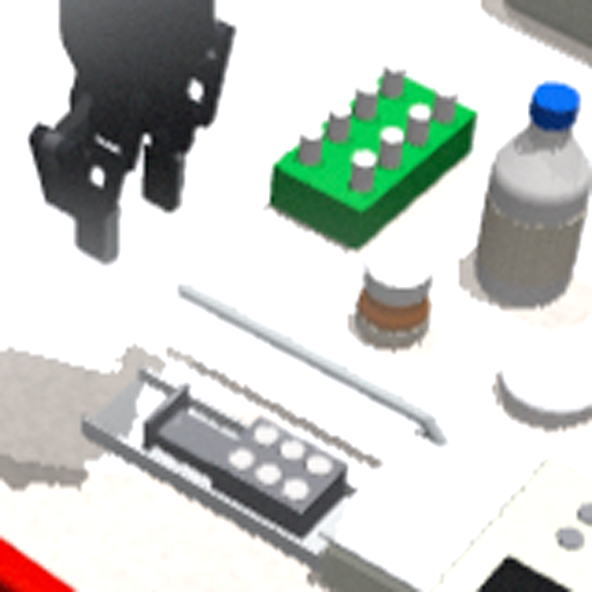

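```bash
cat > fit3.py <<'E'
from fit import *
import pickle
c,o=pickle.load(open('w2.pkl','rb'))
W=Cam('wrist');W.p=np.array(c['xyz']);W.R=R.from_rotvec(c['rotation']).as_matrix()
wd=[(W,(213.3,260.5),(-165,62,50)),(W,(278,237.5),(-170,28,14)),(W,(362,237),(-170,-28,14))]
wc=[(W,(275,103),(-30,23,32)),(W,(360,103),(-30,-23,32)),(W,(288,188),(-80,20,30)),(W,(351.5,187.5),(-80,-20,30))]
a=W.px(212.5,250,50);b=W.px(187,5,50);print('bar dir',np.degrees(np.arctan2(*(b-a)[1::-1])),a,b)
D=least_squares(res,[666,101,.0855],args=(wd,),x_scale=[10,10,.1]).x;print('W only',D,res(D,wd).round(1))
f=lambda p:res([p[0],p[1],.088],wd);D=least_squares(f,[666,101]).x;print('fixed yaw',D,f(D).round(1))
C=least_squares(res,[615,97,.08],args=(wc,),x_scale=[10,10,.1]).x;print(C,res(C,wc).reshape(-1,2).round(1).tolist())
print('lever end',W.px(213.3,260.5,50),'plate',W.px(320,188,30))
M=R.from_rotvec(o['orientation']).as_matrix();p=o['tool_pos']
# tip triangulation: same tip corner wrist front-inner? use unknown (x,y,z) of near finger tip centre in scene
s2=lambda u,v:(290+(u-1.3)/3.7,120+(v-1.3)/3.7)
for z in (0,-5,-15,-25,-30):
    print(z,[((S.proj(p+M@np.array((x,y,z)))[0]-[290,120])*3.7).round(0) for x in (11,-11) for y in (23.5,29,-23.5,-29)])
E
python3 fit3.py
```

```text
bar dir 5.19100552025949 [500.54240836 151.52766032  50.        ] [626.54313938 162.97468159  50.        ]
W only [6.67970637e+02 1.14827862e+02 1.52040678e-01] [-0.  -2.3 -0.1  4.2  0.1 -1.6]
fixed yaw [667.73631992 103.85058899] [-0.  -6.2 -0.1  3.9  0.2  3.2]
[6.16207196e+02 9.91912403e+01 8.83908372e-02] [[1.7, -0.6], [-0.9, -1.9], [-2.0, 1.6], [1.1, 1.1]]
lever end [494.0258674  151.10731129  50.        ] plate [537.24109991  91.76786908  30.        ]
0 [array([115., 300.]), array([109., 306.]), array([170., 255.]), array([176., 250.]), array([ 84., 282.]), array([ 77., 287.]), array([138., 237.]), array([144., 232.])]
-5 [array([115., 293.]), array([109., 299.]), array([170., 248.]), array([176., 243.]), array([ 84., 275.]), array([ 77., 280.]), array([138., 230.]), array([145., 225.])]
-15 [array([116., 280.]), array([109., 285.]), array([171., 234.]), array([177., 229.]), array([ 84., 261.]), array([ 77., 267.]), array([139., 217.]), array([145., 212.])]
-25 [array([116., 266.]), array([110., 271.]), array([171., 220.]), array([178., 215.]), array([ 84., 247.]), array([ 77., 253.]), array([139., 203.]), array([146., 198.])]
-30 [array([116., 259.]), array([110., 264.]), array([172., 213.]), array([178., 208.]), array([ 84., 240.]), array([ 77., 246.]), array([140., 196.]), array([146., 191.])]
```

```bash
sed -i 's/^D=.*/D=np.array([667.5,103.7,0.089])/' st.py; python3 st.py -150 14 40
```

```text
t 3.35 pos [509.7  90.1 113.8] dock [np.float64(-158.4), np.float64(0.5)] yaw 4.18 zax [-0.013 -0.001 -1.   ] w 46.9 F [0.1 0.5 0.1]
shift/30 [ 0.3  -0.45  2.45]
```

{"api": "move_arm", "payload": {
  "travel": [
    [0.1,-0.15,0.4],
    [0.1,-0.15,0.5],
    [0.1,-0.15,0.5],
    [0,0,0.4],
    [0,0,0.2],
    [0,0,0],
    [0,0,0],
    [0,0,0]
  ],
  "yaw": [-0.05,-0.05,-0.05,0,0,0,0,0],
  "jaw": 0.645
}}

```text
clock: 4.02
tool_pos: [522.1, 109.1, 52.8]
orientation: [-3.136, -0.146, 0.005]
wrist_force: [-0.7, -0.2, 0.3]
width: 55.2
```

```bash
python3 st.py -150 14 10; cat > snap.py <<'E'
from workcell import robot, imaging
import cv2,pickle,sys
n=sys.argv[1]
c=imaging.get_calibration('wrist');o=robot.get_obs();im=imaging.capture('wrist')[:,:,::-1]
pickle.dump((c,o),open(f'w{n}.pkl','wb'));cv2.imwrite(f'pics/wrist{n}.png',im)
if len(sys.argv)<3:
    im=imaging.capture('scene')[:,:,::-1];cv2.imwrite(f'pics/scene{n}.png',im)
    cv2.imwrite(f'pics/s{n}c.png',cv2.convertScaleAbs(cv2.resize(im[120:280,290:450],None,fx=3.7,fy=3.7,interpolation=cv2.INTER_CUBIC),alpha=1.6))
E
python3 snap.py 3
```

```text
t 4.02 pos [522.1 109.1  52.8] dock [np.float64(-144.4), np.float64(18.3)] yaw 5.32 zax [-0.003  0.002 -1.   ] w 55.2 F [-0.7 -0.2  0.3]
shift/30 [-0.18  0.15  1.43]
```

View pics/wrist3.png

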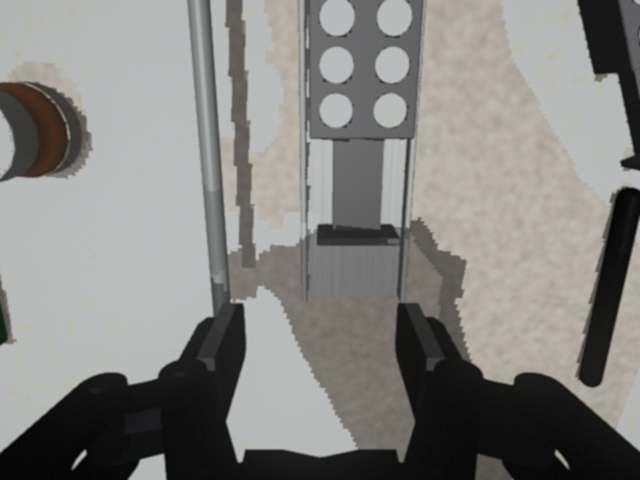

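View pics/s3c.png

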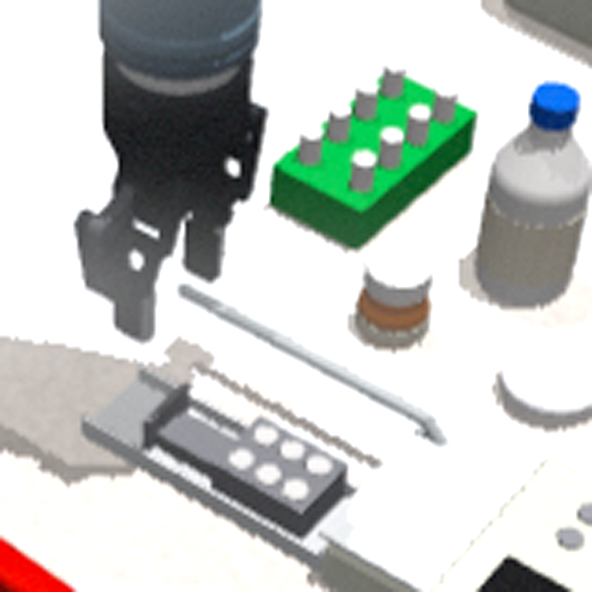

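```bash
cat > fit4.py <<'E'
from fit import *
import pickle,sys
c,o=pickle.load(open('w3.pkl','rb'))
W=Cam('wrist');W.p=np.array(c['xyz']);W.R=R.from_rotvec(c['rotation']).as_matrix()
M=R.from_rotvec(o['orientation']).as_matrix();p=o['tool_pos']
tl=lambda w:(M.T@(w-p)).round(1)
print('pos',p,'tilt',M[:,2])
print('bar pts tool frame',tl(W.px(200,50,50)),tl(W.px(216,250,50)))
print('plate rear corners tool',tl(W.px(317.5,244,30)),tl(W.px(398,244,30)))
print('guide ends',tl(W.px(306,300,14)),tl(W.px(404,301,14)))
for z in (-20,-25,-30):
    print(z,[((S.proj(p+M@np.array((x,y,z)))[0]-[290,120])*3.7).round(0) for x in (11,-11) for y in (27.5,33,-27.5,-33)])
def tool(u,v,x):
    d=M.T@(W.R@np.array([(u-W.cx)/W.f,(v-W.cy)/W.f,1]));c=M.T@(W.p-p);return c+d*(x-c[0])/d[0]
for q in [(245,303),(397,303),(230,303),(412,303),(207,320),(200,345),(195,362),(168,368)]: print(q,tool(*q,11).round(1))
E
python3 fit4.py
```

```text
pos [522.054333   109.08106531  52.7843303 ] tilt [-0.00341576  0.00245035 -0.99999116]
bar pts tool frame [ 96.9 -44.8   2.6] [ 18.  -44.7   2.9]
plate rear corners tool [14.1 -1.3 22.7] [14.1 37.  22.6]
guide ends [-23.1  -7.7  38.9] [-23.6  45.1  38.7]
-20 [array([152., 352.]), array([146., 358.]), array([211., 298.]), array([217., 293.]), array([120., 335.]), array([114., 340.]), array([180., 282.]), array([186., 276.])]
-25 [array([152., 346.]), array([146., 351.]), array([212., 292.]), array([217., 286.]), array([120., 328.]), array([114., 334.]), array([180., 275.]), array([186., 270.])]
-30 [array([152., 339.]), array([146., 345.]), array([212., 285.]), array([218., 280.]), array([121., 322.]), array([114., 327.]), array([181., 269.]), array([186., 263.])]
(245, 303) [ 11.  -26.6 -33.5]
(397, 303) [ 11.   27.  -33.5]
(230, 303) [ 11.  -31.9 -33.5]
(412, 303) [ 11.   32.3 -33.5]
(207, 320) [ 11.  -36.9 -45.8]
(200, 345) [ 11.  -35.1 -60.7]
(195, 362) [ 11.  -34.2 -69.2]
(168, 368) [ 11.  -40.6 -72. ]
```

{"api": "move_arm", "payload": {
  "travel": [
    [-0.06,0.08,0.2],
    [-0.07,0.09,0.3],
    [0,0,0.3],
    [0,0,0.3],
    [0,0,0.2],
    [0,0,0],
    [0,0,0],
    [0,0,0]
  ],
  "yaw": [0,0,0,0,0,0,0,0]
}}

```text
clock: 4.78
tool_pos: [518.7, 102.3, 10.4]
orientation: [-3.136, -0.144, 0.003]
wrist_force: [-0.2, 0.5, 1.5]
width: 55.0
```

```bash
python3 st.py; python3 snap.py 4
```

```text
t 4.78 pos [518.7 102.3  10.4] dock [np.float64(-148.3), np.float64(11.8)] yaw 5.24 zax [-0.002  0.002 -1.   ] w 55.0 F [-0.2  0.5  1.5]
```

View pics/wrist4.png

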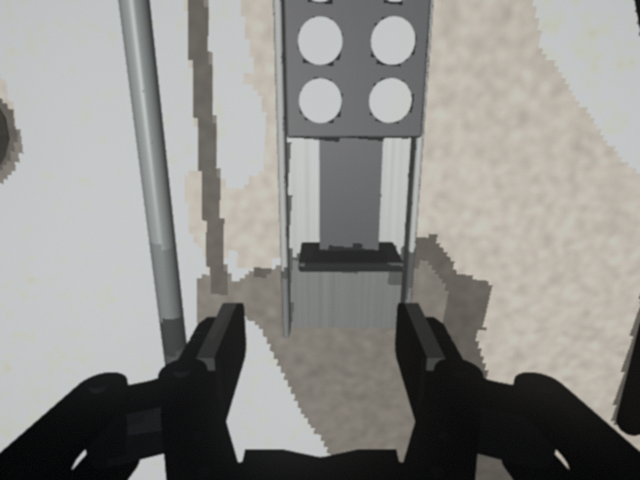

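View pics/s4c.png

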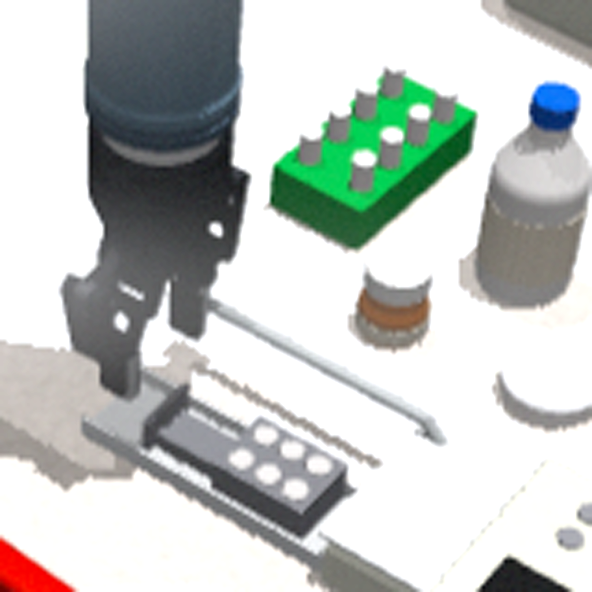

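```bash
cat > m.py <<'E'
from h import *
import pickle,sys
n=sys.argv[1];c,o=pickle.load(open(f'w{n}.pkl','rb'))
W=Cam('wrist');W.p=np.array(c['xyz']);W.R=R.from_rotvec(c['rotation']).as_matrix()
M=R.from_rotvec(o['orientation']).as_matrix();p=o['tool_pos']
for a in sys.argv[2:]:
    u,v,z=map(float,a.split(','));w=W.px(u,v,z);print(a,'world',w.round(1),'tool',(M.T@(w-p)).round(1))
E
python3 m.py 4 145,100,50 170,300,50 174,340,50 300,270,30 402,270,30 284,335,14 408,328,14
```

```text
145,100,50 world [592.8 160.1  50. ] tool [ 79.  -50.9 -39.6]
170,300,50 world [529.2 153.9  50. ] tool [ 15.1 -50.5 -39.5]
174,340,50 world [514.  152.7  50. ] tool [ -0.2 -50.8 -39.5]
300,270,30 world [535.9 111.6  30. ] tool [ 17.9  -7.7 -19.6]
402,270,30 world [539.5  73.2  30. ] tool [ 18.   30.8 -19.7]
284,335,14 world [498.  116.4  14. ] tool [-19.4 -16.   -3.6]
408,328,14 world [506.5  62.6  14. ] tool [-15.8  38.4  -3.7]
```

{"api": "move_arm", "payload": {
  "travel": [
    [0,0,0.2],
    [0,0,0.25],
    [0,0,0.15],
    [0,0,0.05],
    [0,0,0],
    [0,0,0]
  ],
  "yaw": [0,0,0,0,0,0]
}}

```text
clock: 5.38
tool_pos: [519.8, 102.8, -10.2]
orientation: [-3.135, -0.144, -0.001]
wrist_force: [-0.6, 0.2, -0.4]
width: 55.1
```

```bash
python3 st.py; python3 snap.py 5
```

```text
t 5.38 pos [519.8 102.8 -10.2] dock [np.float64(-147.2), np.float64(12.2)] yaw 5.26 zax [ 0.     0.003 -1.   ] w 55.1 F [-0.6  0.2 -0.4]
```

View pics/wrist5.png

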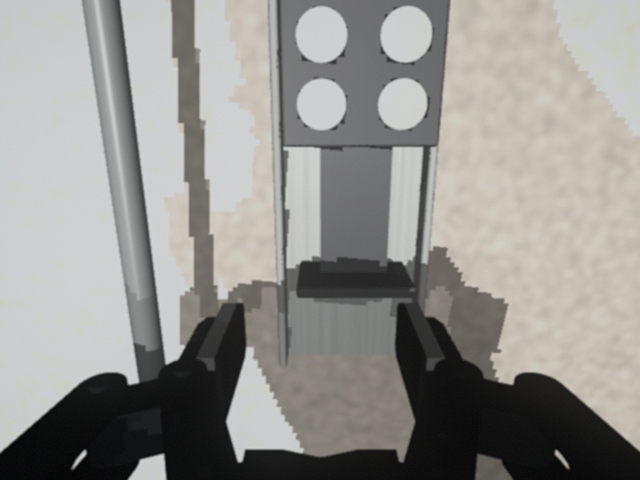

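View pics/s5c.png

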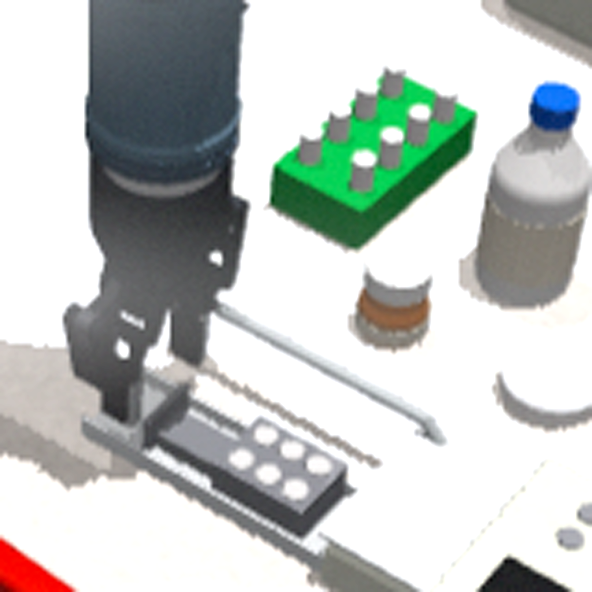

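{"api": "move_arm", "payload": {
  "travel": [
    [0,-0.15,0],
    [0,-0.15,0],
    [0,-0.15,0],
    [0,-0.15,0],
    [0,-0.1,0],
    [0,0,0],
    [0,0,0],
    [0,0,0]
  ],
  "yaw": [0,0,0,0,0,0,0,0]
}}

```text
clock: 6.15
tool_pos: [518.2, 119.7, -9.9]
orientation: [3.134, 0.137, -0.0]
wrist_force: [-0.3, -3.0, 1.5]
width: 55.3
```

```bash
python3 st.py; python3 snap.py 6
```

```text
t 6.15 pos [518.2 119.7  -9.9] dock [np.float64(-147.2), np.float64(29.2)] yaw 5.0 zax [ 0.    -0.005 -1.   ] w 55.3 F [-0.3 -3.   1.5]
```

View pics/wrist6.png

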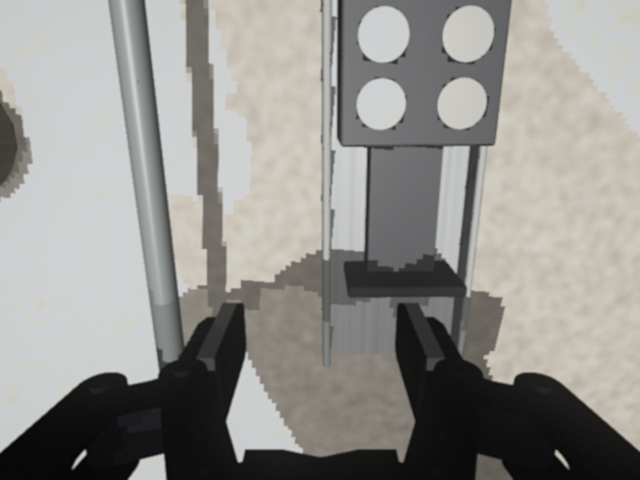

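View pics/s6c.png

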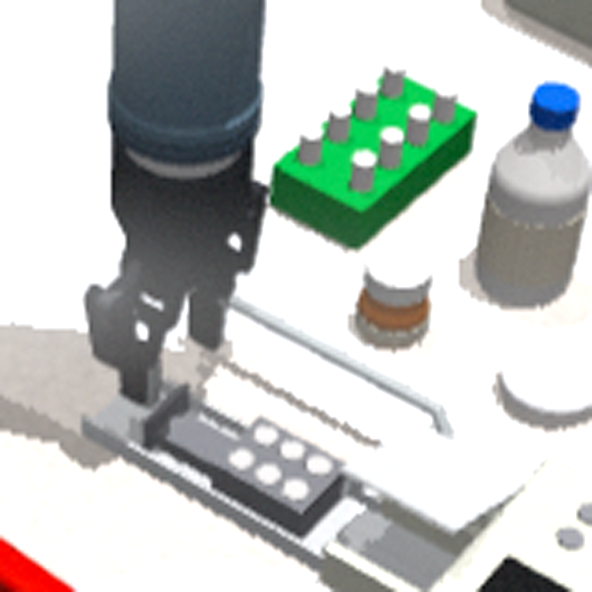

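```bash
python3 m.py 5 110,100,50 140,300,50;  python3 m.py 6 138,100,48 164,300,48 171,350,48 345,296,30 465,294,30;python3 st.py
```

```text
110,100,50 world [593.7 161.2  50. ] tool [ 79.  -51.5 -60. ]
140,300,50 world [540.2 155.8  50. ] tool [ 25.2 -51.  -60.1]
138,100,48 world [592.9 172.1  48. ] tool [ 78.9 -45.4 -58.2]
164,300,48 world [538.4 167.   48. ] tool [ 24.2 -45.  -58.1]
171,350,48 world [522.  165.2  48. ] tool [  7.7 -44.8 -58.1]
345,296,30 world [535.7 113.2  30. ] tool [ 16.8   8.2 -39.9]
465,294,30 world [539.8  73.3  30. ] tool [ 17.5  48.3 -39.7]
t 6.25 pos [518.3 119.7  -9.9] dock [np.float64(-147.2), np.float64(29.2)] yaw 4.99 zax [ 0.    -0.004 -1.   ] w 54.7 F [ 0.3 -4.4  1.4]
```

{"api": "move_arm", "payload": {
  "travel": [
    [0,-0.1,0],
    [0,-0.07,0],
    [0,0,0],
    [0.1,0,0],
    [0.1,0,0],
    [0.15,0,0],
    [0.15,0,0],
    [0.1,0,0],
    [0,0,0]
  ],
  "yaw": [0,0,0,0,0,0,0,0,0]
}}

```text
clock: 7.0
tool_pos: [526.6, 120.5, -12.8]
orientation: [3.125, 0.134, -0.03]
wrist_force: [3.1, -3.7, 2.0]
width: 55.2
```

```bash
python3 st.py; python3 snap.py 7; python3 st.py
```

```text
t 7.0 pos [526.6 120.5 -12.8] dock [np.float64(-138.9), np.float64(29.2)] yaw 4.91 zax [-0.019 -0.014 -1.   ] w 55.2 F [ 3.1 -3.7  2. ]
t 7.1 pos [526.7 120.5 -12.8] dock [np.float64(-138.8), np.float64(29.3)] yaw 4.91 zax [-0.018 -0.014 -1.   ] w 54.8 F [-0.5 -4.1  0.2]
```

View pics/wrist7.png

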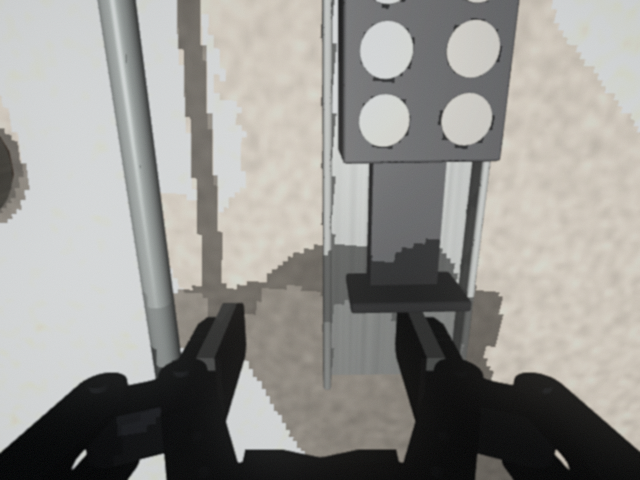

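View pics/s7c.png

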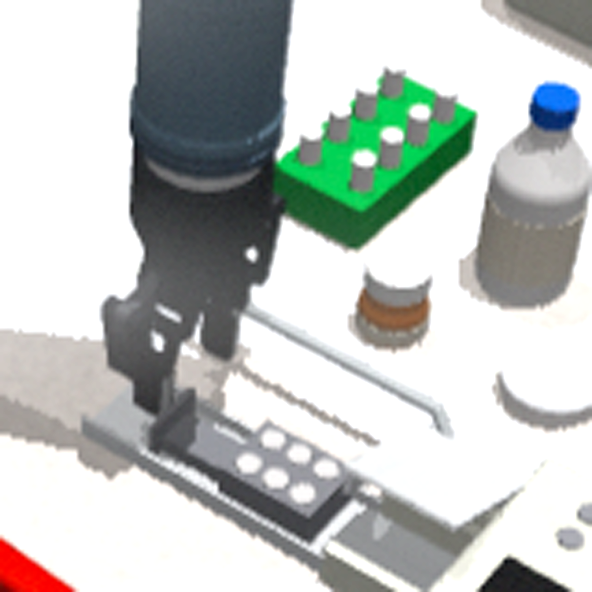

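{"api": "move_arm", "payload": {
  "travel": [
    [0,-0.2,-0.1],
    [0,-0.2,-0.1],
    [0,0,0],
    [0,0,0]
  ],
  "yaw": [-0.02,-0.02,0,0]
}}

```text
clock: 7.43
tool_pos: [525.1, 125.3, -8.3]
orientation: [3.117, 0.133, -0.034]
wrist_force: [-0.2, -4.6, 4.2]
width: 54.9
```

```bash
python3 st.py; python3 m.py 7 163,300,47 347,308,30 469,307,30
```

```text
t 7.43 pos [525.1 125.3  -8.3] dock [np.float64(-139.9), np.float64(34.2)] yaw 4.87 zax [-0.021 -0.023 -1.   ] w 54.9 F [-0.2 -4.6  4.2]
163,300,47 world [549.3 167.6  47. ] tool [ 25.5 -44.2 -60.9]
347,308,30 world [542.  113.6  30. ] tool [ 13.9   8.7 -43. ]
469,307,30 world [545.6  73.5  30. ] tool [ 14.   49.  -42.5]
```

{"api": "move_arm", "payload": {
  "travel": [
    [0.15,0,0],
    [0.2,-0.02,0],
    [0.25,-0.02,0],
    [0.25,-0.02,0],
    [0.25,-0.02,0],
    [0.15,-0.02,0],
    [0,-0.02,0]
  ],
  "yaw": [-0.02,0,0,0,0,0,0]
}}

```text
clock: 8.02
tool_pos: [547.3, 126.1, -12.7]
orientation: [3.104, 0.139, -0.08]
wrist_force: [2.6, -5.2, 1.4]
width: 55.0
```

```bash
python3 st.py; python3 snap.py 8
```

```text
t 8.02 pos [547.3 126.1 -12.7] dock [np.float64(-117.7), np.float64(33.0)] yaw 5.07 zax [-0.05  -0.036 -0.998] w 55.0 F [ 2.6 -5.2  1.4]
```

View pics/s8c.png

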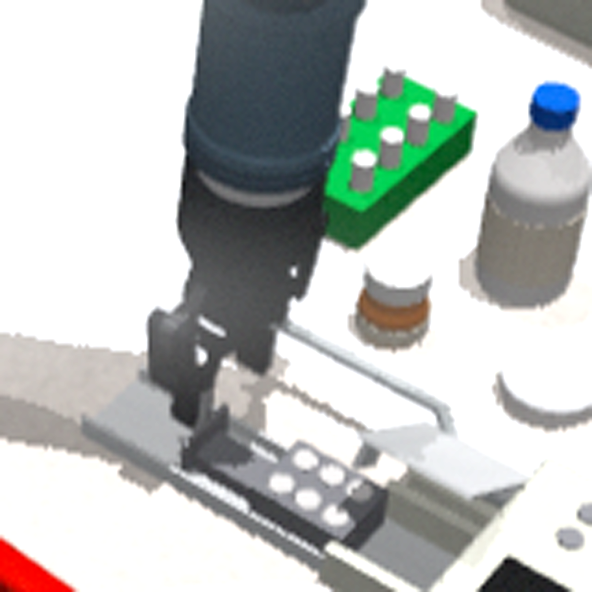

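View pics/wrist8.png

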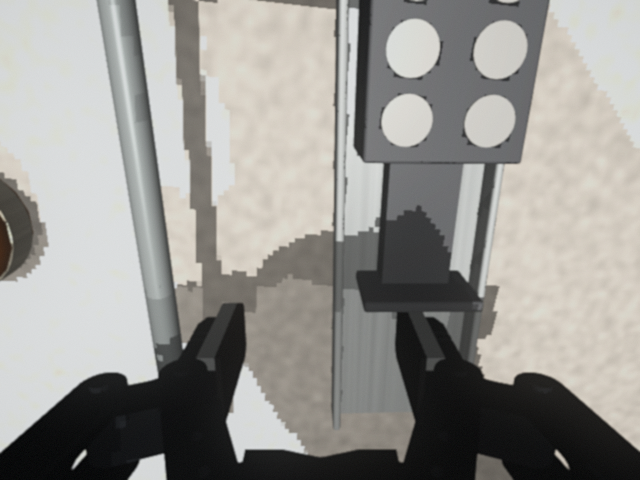

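{"api": "move_arm", "payload": {
  "travel": [
    [0.5,-0.04,-0.1],
    [0.5,-0.04,-0.08],
    [0.4,-0.04,-0.08]
  ],
  "yaw": [0,0,0]
}}

```text
clock: 8.37
tool_pos: [580.2, 129.1, -10.0]
orientation: [3.095, 0.141, -0.107]
wrist_force: [-5.0, -6.6, -0.3]
width: 55.1
```

```bash
python3 st.py; python3 m.py 8 358,308,30 482,308,30 160,300,46; python3 snap.py 9; python3 st.py
```

```text
t 8.37 pos [580.2 129.1 -10. ] dock [np.float64(-84.7), np.float64(33.1)] yaw 5.14 zax [-0.067 -0.044 -0.997] w 55.1 F [-5.  -6.6 -0.3]
358,308,30 world [564.5 116.7  30. ] tool [ 14.   12.3 -43.2]
482,308,30 world [567.5  75.4  30. ] tool [ 13.3  53.6 -41.9]
160,300,46 world [572.1 175.2  46. ] tool [ 25.9 -44.8 -61.6]
t 8.47 pos [582.7 129.3  -9.7] dock [np.float64(-82.2), np.float64(33.1)] yaw 5.1 zax [-0.063 -0.043 -0.997] w 55.0 F [ 0.1 -7.1 -1. ]
```

View pics/s9c.png

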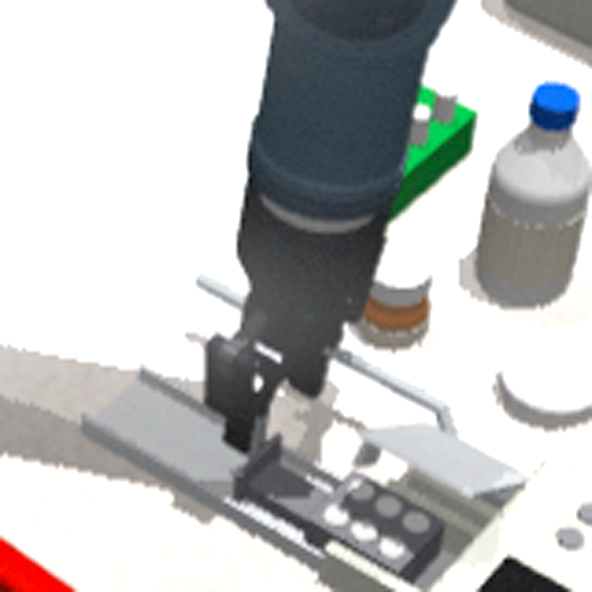

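View pics/wrist9.png

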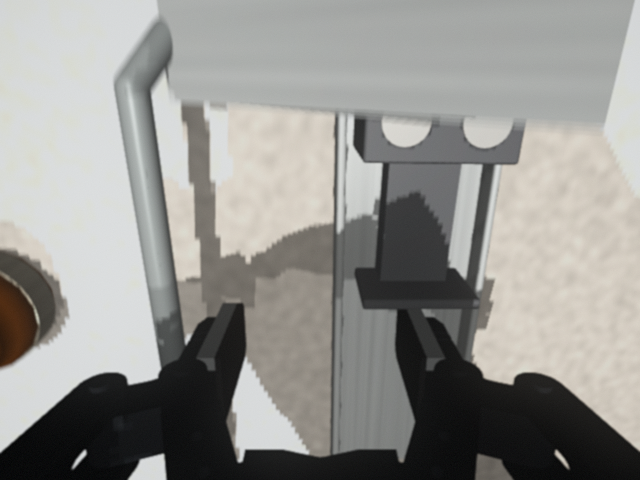

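```bash
python3 m.py 9 357,306,30 479,305,30 155,250,46
```

```text
357,306,30 world [597.4 120.   30. ] tool [ 13.4  12.2 -40.6]
479,305,30 world [600.7  78.6  30. ] tool [ 13.   53.7 -39. ]
155,250,46 world [620.2 180.   46. ] tool [ 40.3 -44.8 -60.8]
```

{"api": "move_arm", "payload": {
  "travel": [
    [0.5,-0.06,-0.07],
    [0.45,-0.06,-0.07],
    [0,-0.03,0]
  ],
  "yaw": [0,0,0]
}}

```text
clock: 8.72
tool_pos: [604.2, 131.6, -9.9]
orientation: [3.088, 0.138, -0.125]
wrist_force: [0.3, -4.6, 5.3]
width: 54.8
```

```bash
python3 st.py;  python3 snap.py 10; python3 st.py
```

```text
t 8.72 pos [604.2 131.6  -9.9] dock [np.float64(-60.6), np.float64(33.4)] yaw 5.01 zax [-0.078 -0.052 -0.996] w 54.8 F [ 0.3 -4.6  5.3]
t 8.82 pos [604.3 131.5  -9.8] dock [np.float64(-60.5), np.float64(33.3)] yaw 5.02 zax [-0.077 -0.052 -0.996] w 55.2 F [-0.5 -5.9  1. ]
```

View pics/s10c.png

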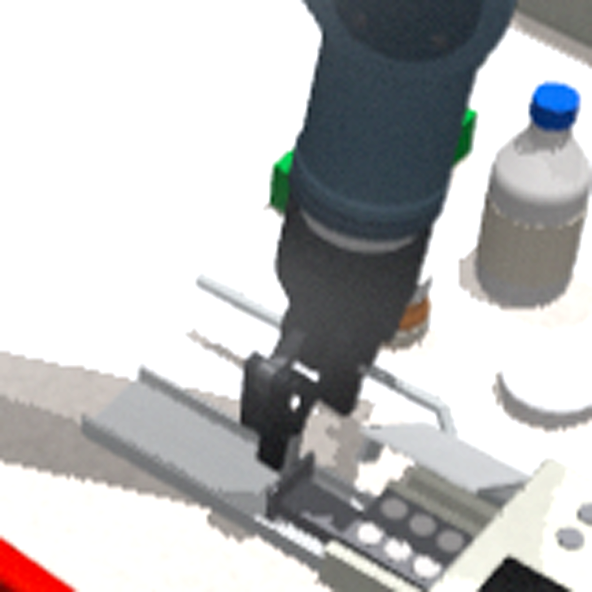

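View pics/wrist10.png

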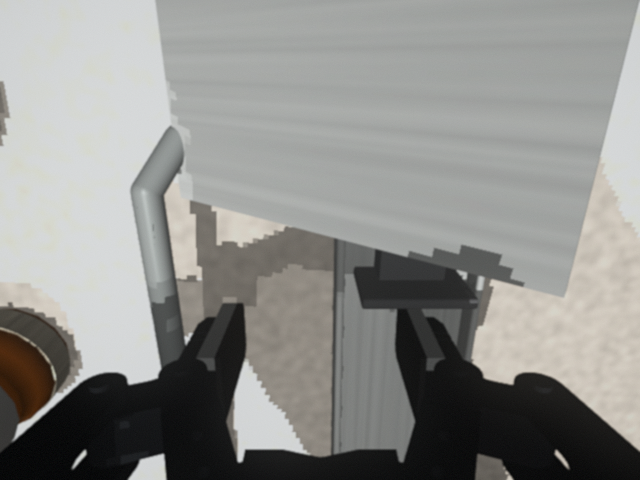

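```bash
python3 m.py 10 357,305,30 477,305,30
```

```text
357,305,30 world [622.2 122.7  30. ] tool [ 13.8  12.2 -40.7]
477,305,30 world [624.8  81.8  30. ] tool [ 12.9  53.2 -38.7]
```

{"api": "move_arm", "payload": {
  "travel": [
    [0.25,-0.06,-0.05],
    [0.2,-0.06,-0.05]
  ],
  "yaw": [0,0]
}}

```text
clock: 8.98
tool_pos: [603.8, 131.2, -9.9]
orientation: [3.077, 0.132, -0.166]
wrist_force: [-14.1, -9.6, 13.8]
width: 55.0
```

```bash
python3 st.py;  python3 snap.py 11; python3 st.py
```

```text
t 8.98 pos [603.8 131.2  -9.9] dock [np.float64(-61.0), np.float64(33.0)] yaw 4.76 zax [-0.105 -0.062 -0.993] w 55.0 F [-14.1  -9.6  13.8]
t 9.08 pos [603.8 131.1 -10. ] dock [np.float64(-61.0), np.float64(33.0)] yaw 4.77 zax [-0.105 -0.062 -0.993] w 55.3 F [-16.1  -8.5  13.5]
```

View pics/wrist11.png

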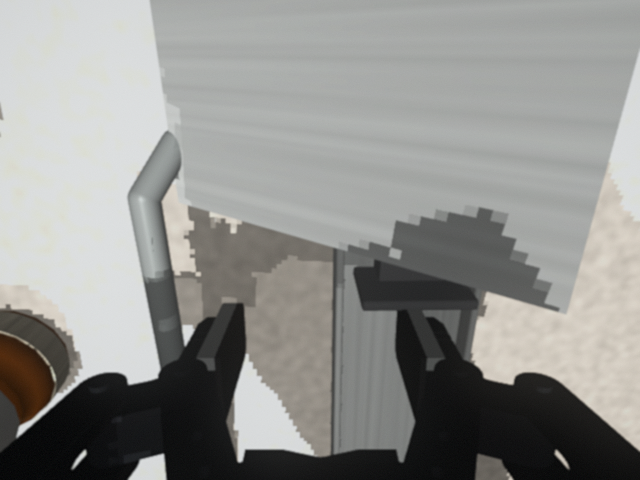

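{"api": "move_arm", "payload": {
  "travel": [
    [-0.4,-0.03,-0.05],
    [-0.4,-0.03,-0.05],
    [-0.2,0,-0.05],
    [0,0.2,0],
    [0,0.25,0],
    [0,0.25,0],
    [0,0.2,0],
    [0,0.1,0],
    [0,0,0]
  ],
  "yaw": [0,0,0,0,0,0,0,0,0]
}}

```text
clock: 9.83
tool_pos: [581.1, 98.9, 0.2]
orientation: [3.08, 0.132, -0.152]
wrist_force: [0.9, -0.6, 0.3]
width: 55.1
```

```bash
python3 st.py;  python3 snap.py 12; python3 st.py
```

```text
t 9.83 pos [5.811e+02 9.890e+01 2.000e-01] dock [np.float64(-86.5), np.float64(2.9)] yaw 4.75 zax [-0.096 -0.059 -0.994] w 55.1 F [ 0.9 -0.6  0.3]
t 9.93 pos [5.809e+02 9.980e+01 2.000e-01] dock [np.float64(-86.6), np.float64(3.8)] yaw 4.79 zax [-0.096 -0.059 -0.994] w 54.8 F [1.2 0.1 0. ]
```

View pics/wrist12.png

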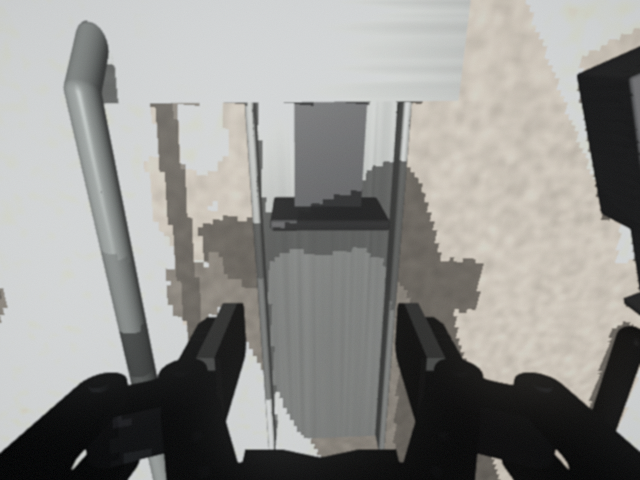

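View pics/s12c.png

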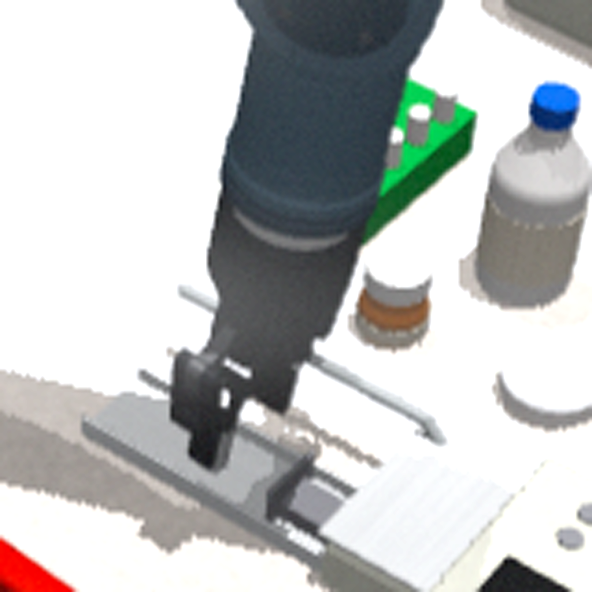

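{"api": "move_arm", "payload": {
  "travel": [
    [-0.1,0.02,-0.3],
    [-0.1,0.04,-0.5],
    [-0.1,0.05,-0.6],
    [-0.1,0.05,-0.7],
    [-0.1,0.05,-0.7],
    [-0.1,0.05,-0.7],
    [0,0,-0.5],
    [0,0,0],
    [0,0,0],
    [0,0,0]
  ],
  "yaw": [0,0,0,0,0,0,0,0,0,0]
}}

```text
clock: 10.77
tool_pos: [573.8, 103.1, 136.6]
orientation: [3.084, 0.144, -0.145]
wrist_force: [0.5, 0.3, -0.7]
width: 55.3
```

```bash
python3 st.py;  python3 snap.py 13; python3 -c "
import cv2
from workcell import imaging
cv2.imwrite('pics/top13.png',imaging.capture('top')[:,:,::-1])"
```

```text
t 10.77 pos [573.8 103.1 136.6] dock [np.float64(-93.4), np.float64(7.7)] yaw 5.21 zax [-0.091 -0.055 -0.994] w 55.3 F [ 0.5  0.3 -0.7]
```

View pics/wrist13.png

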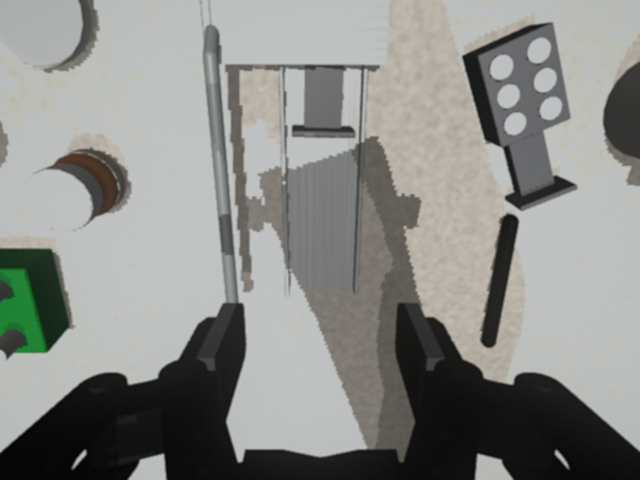

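View pics/scene13.png

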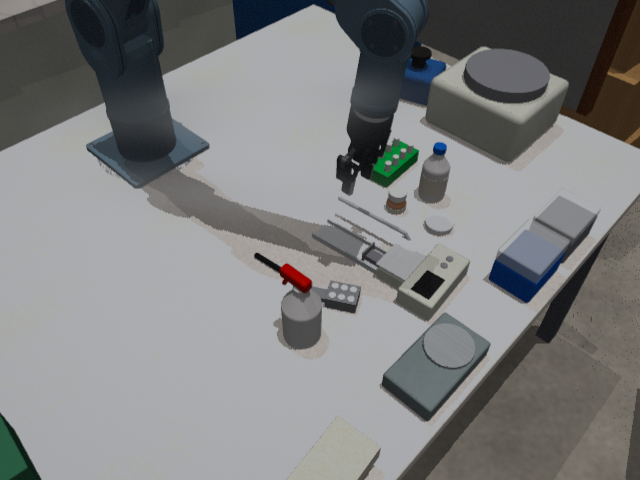

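View pics/top13.png

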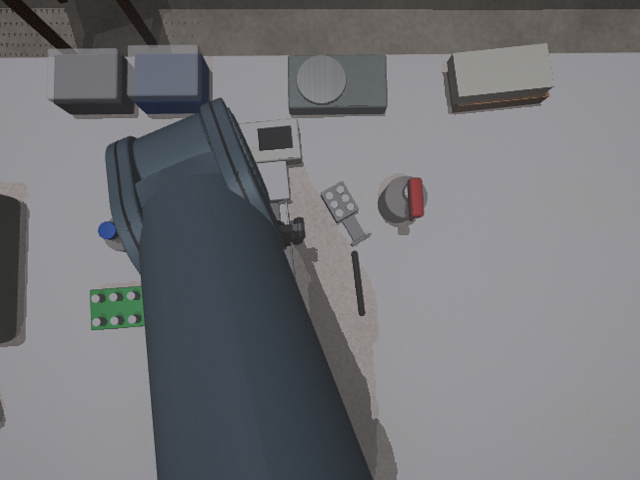

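```bash
python3 m.py 13 288,295,14 355,293,14 292,137,30 354,137,30 225,66,40 389,66,40
```

```text
288,295,14 world [497.8 114.9  14. ] tool [-62.5 -24.6 128.2]
355,293,14 world [503.1  63.5  14. ] tool [-61.9  26.9 130.6]
292,137,30 world [620.3 120.2  30. ] tool [ 57.9 -17.5 100.8]
354,137,30 world [623.7  81.7  30. ] tool [ 57.8  21.1 102.6]
225,66,40 world [657.7 160.   40. ] tool [ 97.6 -53.   85.3]
389,66,40 world [666.4  68.3  40. ] tool [98.  38.9 89.5]
```

```bash
python3 -c "
from workcell import robot
print(robot.finish_job())"
```

```text
the job is handed in; nothing more can be done
None
```

The cassette is loaded and the flap has closed behind it. I handed the job in at about 11 s; no verdict was reported.

**What I did:** With the jaws 55 mm open, the back of one finger pushed the lever bar about 11 mm, then about 15 mm, towards +y (my estimate is 0.4 to 0.55 rad of flap angle). The other fingertip pushed the cassette in until it stopped moving at about 16 N along the push. Then I backed off, let the flap close with the retreating finger, and raised the arm clear.

**Last checks:**
- **Cassette position:** the push plate measured about 122 mm from the channel end (124 expected) and 40 mm behind the flap's front edge (42 expected). That puts the cassette at about x = 33 mm, give or take 2, and within about 2 mm of the centre line.
- **Flap and arm:** the flap looks shut in the wrist picture, and the force reading is near zero.
- **Other objects:** everything I could see stands where it was. In the last top view the arm hides the jar and dish and part of the reagent bottle and rack. The other two views show them, apart from the part of the rack the gripper covers in the scene view.

**What disagreed:**
- **Fingertip position:** two cameras put the fingertips 28 to 31 mm behind the reported tool point, more than the text suggests, so I set heights from the pictures.
- **Tool tilt:** the tool tilted by up to about 7° under load during the push. I corrected for height but not for the tilt.

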